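# Index the display carriage at its ball detent and hold it there

## Robot

A 7-joint arm with a two-finger parallel gripper is mounted at the origin on a cart in front of the work surface, level with it; the furniture and walls round the work are solid. World frame = base frame: x ahead of the robot, y to its left, z up, the work surface at z = 0. Lengths are in mm, angles in degrees, forces in N, time in s.
With the tool pointing down it reaches from about 400 to 925 mm from the base axis. Payload 5.6 kg.
Tool frame: the origin (TCP) lies between the finger pads, 19 mm behind the fingertips; this is the grasp point; z points along the fingers, y is the line along which they close (so a half turn about z gives the same grasp; the last joint's range is limited). The gripper opens to 85 mm and grips with 20 to 120 N. Pads are 22 mm wide; open, the fingers measure 114 mm over their backs; the gripper's body (76 mm by 85 mm) begins 54 mm behind the grasp point. The pads swing forward as they close: fully open they stand 13 mm farther back than shut.
Start: joints at [68.468, 26.786, -0.665, 91.828, 0.344, 61.387, -3.226], TCP at [212.309, -614.355, 249.99] pointing down, gripper open.
Joint ranges: [-144.91, 144.91], [-17.63, 115.5], [-89.93, 88.59], [15.96, 139.68], [-74.01, 254.01], [8.47, 105.57], [-167.45, 167.45]. Speed limits (degrees/s): [147.25, 147.25, 180, 180, 180, 180, 180].

## Interface

Orientations are given as [roll, pitch, yaw] about the fixed x, y, z axes, in that order (R = Rz(yaw) Ry(pitch) Rx(roll)).
In Python, from cell import * gives the robot as it stands.
- The arm moves only by the shell command python3 -m inch 'ROWS' [OPENING] [FORCE]. ROWS is JSON, a list of rows, each a list of 6 numbers: the shift along the tool's x, y, z in mm, then the turn, a rotation vector about the tool's x, y, z in rad. A call has 1 to 5 rows; each row shifts and turns the commanded pose from where the row before left it, along the tool's axes as they then stand; what a row does not reach is not made up. A row lasts 1/10 s, in which the tool goes at most 50 mm and 8.59 degrees, less where a joint would pass 70% of its speed; a pose out of reach is approached as far as the arm can. A call with a gripper value outside its range is refused whole. OPENING is the opening in per cent of the stroke, from 0 (shut) to 100 (fully open), set as the call begins (- or left out, the last holds). The fingers move at their own pace and stop on an object; FORCE is the grip in N (left out, the last holds). Time passes only in rows, so rows that do not move let the fingers close. It gives the time, the measured TCP pose, the force, the opening and the grip force at its end, in the units of the state.
- observe(): the state, without advancing time (a new reading comes with each control period).
- capture(name): name is "side" or "top"; returns the picture (400x640x3 uint8, red, green, blue); there is no depth.
- camera_params(name): a dict with "fx", "fy", "cx", "cy" (pixels), "position" and "rotation" of the camera in the world. Camera axes: x right, y down, z forward; pixel columns grow to the right and rows downward; lengths in mm; the calibration is good to about 2 mm. A picture is of the moment at which its call begins. camera_params takes no time and is no camera call.
- finish_job(): hands the job in; it is judged then, once.
The state is a dict: "time_s": time; "q": joint angles; "joint_velocities": joint speeds; "joint_efforts": joint torques, N m; "tcp_pos": TCP position; "orientation": TCP orientation; "contact_force": force on the tool from outside, world axes, zero at the start; "moment": the same for the moment, N m; "opening": finger opening in mm; "finger_force": force on a finger pad.
Only numpy, scipy, OpenCV 4.12 (cv2) and the standard library are available. Lean on these libraries where they do the work, as an engineer would, in place of code of your own. Each camera call takes 0.05 s, during which the arm holds its last target. There are 200 camera calls.

## Task

Pinch the upright grip post of the display carriage lightly (it is thin plastic: grip it with no more than 60 N) and slide the carriage to the left along its rail until you feel the spring ball drop into its notch. Do not run the carriage on to the left end of the rail, and leave the white cup near the unit and the hammer alone. The job ends holding: finish with the fingers still closed on the post and the ball fully home in the notch, carriage at rest.

Things in the scene. Friction and masses are not known exactly. Their poses are not given: they have to be found in the camera images.
- slide_unit: low fixed slide unit on the bench: aluminium foot plate 150 x 360 mm, two steel guide bars along its own y, end blocks 34 mm high. Origin: centre of its underside. Its y axis is the slide direction (towards the robot's left when its yaw is 0)
- carriage (a joint): travel of the carriage along the slide unit's y, in m: 0 at the right end of the rail, 0.18 at the left end; it starts at 0 to 0.035. It runs freely (about 1 to 3 N of drag) until the ball meets the notch. The notch is inside the unit and cannot be seen; its place differs each time, somewhere between 0.065 and 0.125 of travel
- plate_mid (a point): centre of the top face of the carriage, an aluminium plate 160 x 110 mm whose top is 37 mm above the bench, about 0.5 kg. It carries a black display module (top 57 mm above the bench) on the side away from the robot and the grip post on the near side. Axes as those of the slide unit
- post_grip (a point): the point to grip on the grip post, a grey upright plastic bar 18 mm (x) by 28 mm (slide direction, y) that stands on the near side of the carriage, its top 103 mm above the bench; the point is on its axis, 88 mm above the bench, 15 mm below its top. Axes as those of the slide unit. It moves with the carriage
- ball (a joint): drop of the spring-loaded detent ball (16 mm across) inside the carriage, in m: 0 while it rides on the flat track, about 0.004 when fully home in the notch (a 14 mm gap). Within about 5 mm of the notch it pulls the carriage in, and centres it if the carriage is free; once home, about 8 to 12 N along the rail pull it out again, either way
- tail_pin (a point): foot of the ball's tail pin, a thin dark pin (8 mm) in a steel boss on the carriage, 40 mm left of the grip post. It stands 12 mm out of the 42 mm high boss while the ball is on the track and sinks with the ball, 4 mm in the notch
- cup: bystander: loose white plastic cup, 66 mm across, 71 mm high, to the left of the slide unit; origin under its centre; leave it alone
- hammer: bystander: loose ball hammer lying flat, 66 x 174 x 23 mm, wooden handle; leave it alone

How it is judged (in metres and radians):
On the way, in this order (a step that is already met when the one before it is completed fails the run):
1. the post is held between the fingers while the ball is still on the flat track (contact force between the fingers and carriage above 14 N and distance between the grasp point and post_grip below 0.03 m and value of joint ball below 0.001 m), for 0.1 s.
2. the ball has dropped into the notch (value of joint ball above 0.002 m), for 0.1 s.
At the end, for the whole second after the job is handed in: the ball stands at least 2.2 mm down in the notch (of 4), the fingers still grip the post (over 14 N, tool point within 30 mm of the grip point) and the carriage is at rest (under 5 mm/s) (value of joint ball above 0.0022 m and contact force between the fingers and carriage above 14 N and distance between the grasp point and post_grip below 0.03 m and velocity of joint carriage between -0.005 and 0.005 m/s); the arm keeps its last pose, push and grip.
It fails at once if the fingers press on the carriage with more than 135 N in all (a grip of over 60 N) (contact force between the fingers and carriage above 135 N).
It fails at once if the carriage is run on to the left end of its rail (value of joint carriage above 0.174 m).
It fails at once if the cup or hammer is disturbed (distance of any of cup, hammer from where it was at the start of the episode above 0.02 m).
It also fails if it takes over 38 s, if anything falls off the work surface, if the arm or the gripper's body presses on something with over 40 N, if the wrist force passes 120 N, or if a joint passes its speed limit or range.

## Working session

There is one attempt and no reset: what is moved stays moved. The work goes in short steps, Python scripts to look and compute and a shell command to move; the robot and the scene stay as the last step left them, time stands still between calls to the robot, and variables do not carry over. Pictures are saved under pics/ and viewed, at most 10 in all, crops included, and the job is handed in when it is done.

```bash
mkdir -p pics; python3 - <<'E'
from cell import *
import cv2
for n in("side","top"):
    cv2.imwrite(f"pics/{n}0.png",capture(n)[:,:,::-1]); print(camera_params(n))
print(observe())
E
```

```text
{'fx': 483.6558992096842, 'fy': 483.6558992096842, 'cx': 319.30498374204825, 'cy': 200.92669380185185, 'position': array([347.17222397, 906.53607732, 786.80213115]), 'rotation': array([-1.26377640e+02, -2.18871493e-02, -1.68865280e+02])}
{'fx': 388.32255182919556, 'fy': 388.32255182919556, 'cx': 325.01935993313657, 'cy': 198.89292857934856, 'position': array([ 369.36384321,  -67.02801466, 1047.48285534]), 'rotation': array([-170.88410929,    0.35954115,  -90.81207131])}
{'time_s': 0.1, 'q': array([68.46820199, 26.83270603, -0.66430159, 91.87491168,  0.3423739 ,
       61.38600561, -3.22614342]), 'joint_velocities': array([ 0.11580614, -0.09324272,  0.07007446, -0.15235888, -0.02325424,
       -0.06136463,  0.03695996]), 'joint_efforts': array([ 7.49999981e-04, -5.33515334e+01,  2.17256730e-02, -2.51963514e+01,
        1.15426927e-02,  4.30447180e-03, -1.82396724e-05]), 'tcp_pos': array([ 212.13924739, -613.91734609,  249.11899543]), 'orientation': array([-1.79908528e+02,  5.60029415e-03,  1.90628863e+01]), 'contact_force': array([0.40708213, 0.75675228, 0.21524885]), 'moment': array([-0.03105655, -0.00032122,  0.06956746]), 'finger_force': 0.0, 'opening': 85.47853517144958}
```

View pics/side0.png

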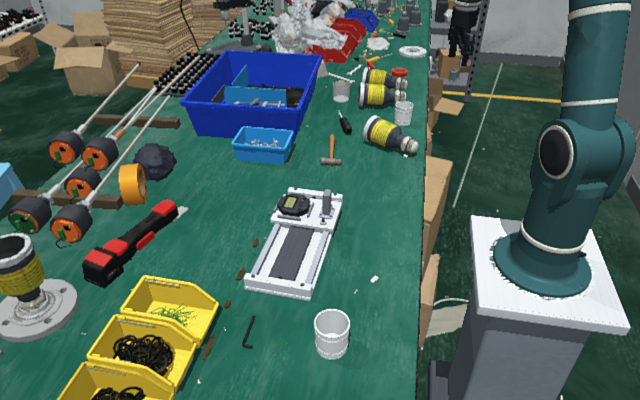

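View pics/top0.png

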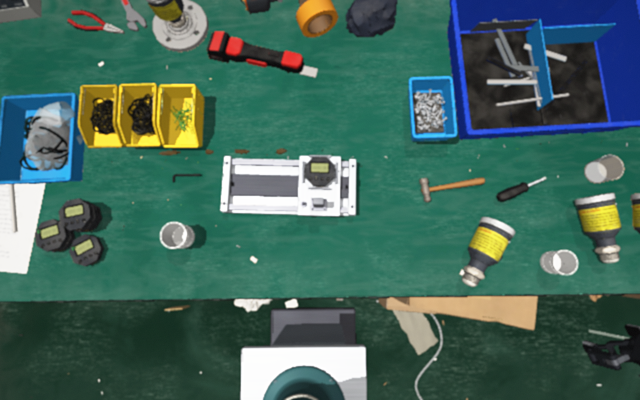

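The side view shows the post near (327,200), with the display to its left and the cup at (332,333). The top view shows the unit spanning (222..356, 156..216), the post near (318,203), the cup at (177,236) and the hammer at (450,186). I'll enlarge both.

```bash
python3 - <<'E'
import cv2,numpy as np
a=cv2.imread("pics/side0.png")[170:305,240:350]; b=cv2.imread("pics/top0.png")[145:225,215:365]
a=cv2.resize(a,None,fx=4,fy=4,interpolation=cv2.INTER_CUBIC);b=cv2.resize(b,None,fx=5,fy=5,interpolation=cv2.INTER_CUBIC)
cv2.imwrite("pics/side1.png",a);cv2.imwrite("pics/top1.png",b)
E
```

```text
(no output)
```

View pics/side1.png

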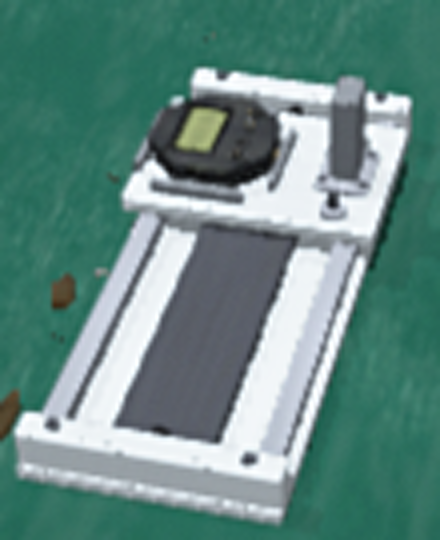

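View pics/top1.png

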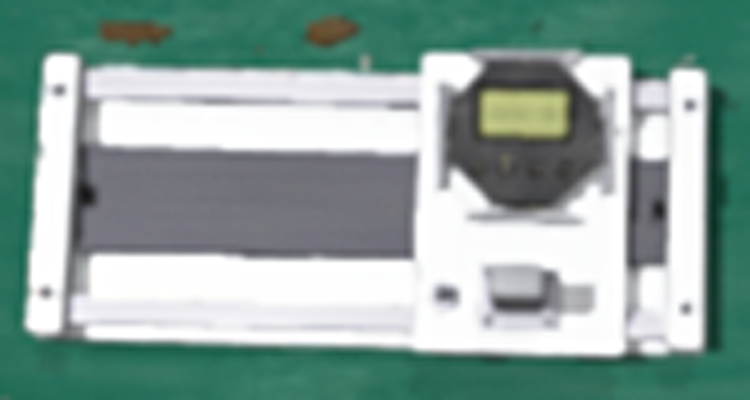

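The side crop has the post top centre at about (350,84), full frame (327.4,190.8), and the tail pin at (334,198). The top crop has the post top at about (518,282), full frame (318.6,201.4), the end-block screws at (60,90), (45,292), (690,105), (686,308), and the pin at (446,294).

```bash
cat > h.py <<'E'
from cell import *
import numpy as np
from scipy.spatial.transform import Rotation as R
def ray(n,u,v):
    c=camera_params(n); d=R.from_euler('xyz',c['rotation'],degrees=True).apply([(u-c['cx'])/c['fx'],(v-c['cy'])/c['fy'],1])
    return np.array(c['position']),d/np.linalg.norm(d)
def onz(n,u,v,z):
    p,d=ray(n,u,v); return p+d*(z-p[2])/d[2]
def tri(a,b):
    p,d=ray(*a);q,e=ray(*b); s=np.linalg.lstsq(np.c_[d,-e],q-p,rcond=None)[0]
    x,y=p+d*s[0],q+e*s[1]; return (x+y)/2,np.linalg.norm(x-y)
S=lambda u,v:("side",240+u/4,170+v/4)
T=lambda u,v:("top",215+u/5,145+v/5)
E
python3 - <<'E'
from h import *
np.set_printoptions(precision=1,suppress=True)
print("post top",tri(S(350,84),T(518,282)))
print("pin",tri(S(334,196),T(446,294)))
for p in [(60,90),(45,292),(690,105),(686,308)]: print("T",onz(*T(*p),34))
for p in [(53,425),(249,458),(222,76),(379,97)]: print("S",onz(*S(*p),34))
print("S post",onz(*S(350,84),103),"T",onz(*T(518,282),103))
print("cup T",onz("top",177,236,71),"S",onz("side",332,316,71))
E
```

```text
post top (array([514.5, -47.4, 103.8]), np.float64(0.650881278367463))
pin (array([517.2,  -8.6,  46.2]), np.float64(1.4750965752164409))
T [633.7 199.   34. ]
T [524.1 204.1  34. ]
T [ 620.1 -139.2   34. ]
T [ 510.4 -134.3   34. ]
S [631.5 201.4  34. ]
S [522.  204.7  34. ]
S [ 618.2 -137.2   34. ]
S [ 509.5 -133.7   34. ]
S post [514.4 -48.4 103. ] T [515.  -47.4 103. ]
cup T [437.3 310.4  71. ] S [440.4 307.5  71. ]
```

```bash
python3 -m inch '[[0,0,0,0,0,0.123],[0,0,0,0,0,0.124],[0,0,0,0,0,0.124],[10,-20,0,0,0,0],[20,-40,0,0,0,0]]' 80 30; python3 -m inch '[[20,-42,0,0,0,0],[20,-42,0,0,0,0],[20,-42,0,0,0,0],[20,-42,0,0,0,0],[20,-42,0,0,0,0]]'; python3 -m inch '[[20,-42,0,0,0,0],[20,-42,0,0,0,0],[20,-42,0,0,0,0],[20,-42,0,0,0,0],[0,0,0,0,0,0]]'
```

```text
time_s: 0.6
tcp_pos: [242.1, -557.1, 249.1]
orientation: [179.9, 0.1, -2.5]
contact_force: [1.4, 0.3, 0.3]
opening: 68.1
finger_force: 0.0
time_s: 1.1
tcp_pos: [352.9, -347.6, 249.8]
orientation: [-180.0, 0.0, -2.2]
contact_force: [1.2, -0.2, 0.2]
opening: 68.4
finger_force: 0.0
time_s: 1.6
tcp_pos: [441.5, -178.4, 250.0]
orientation: [-179.9, -0.1, -1.6]
contact_force: [-0.6, -0.1, -0.6]
opening: 68.4
finger_force: 0.0
```

```bash
python3 -m inch '[[15,-30,20,0,0,0],[17,-35,25,0,0,0],[17,-35,25,0,0,0],[14,-25,20,0,0,0],[5,-9,10,0,0,0]]'; python3 -m inch '[[0,0,0,0,0,0],[0,0,0,0,0,0],[0,0,0,0,0,0]]'; python3 - <<'E'
from h import *
import cv2
a=capture("side")[130:250,270:390,::-1];b=capture("top")[150:240,255:375,::-1]
f=lambda i,k:cv2.resize(i,None,fx=k,fy=k,interpolation=cv2.INTER_CUBIC)
cv2.imwrite("pics/c2.png",np.hstack([f(a,3),cv2.copyMakeBorder(f(b,3),0,90,0,0,0)]))
E
```

```text
time_s: 2.1
tcp_pos: [512.0, -50.6, 148.0]
orientation: [-179.9, 0.1, -2.0]
contact_force: [-0.4, -0.6, 0.6]
opening: 68.0
finger_force: 0.0
time_s: 2.4
tcp_pos: [511.9, -55.4, 150.9]
orientation: [179.9, -0.1, -2.3]
contact_force: [-0.2, -0.1, -1.0]
opening: 68.2
finger_force: 0.0
```

View pics/c2.png

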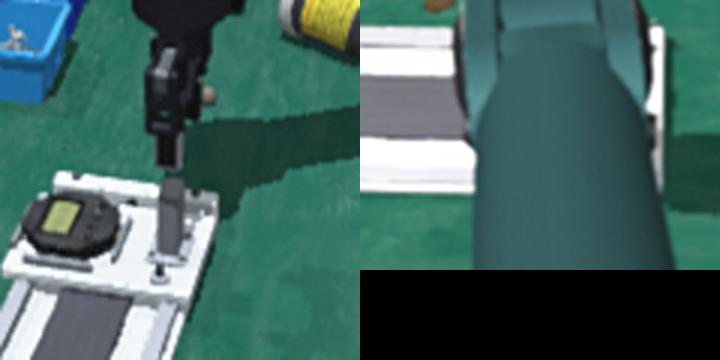

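The left half shows the open fingers directly above the post, seen end-on at about (168,150) with the post top at (172,185). The top view is blocked by the arm. Next I descend and close lightly.

```bash
python3 -m inch '[[2,-8,10,0,0,0],[0,0,15,0,0,0],[0,0,15,0,0,0],[0,0,15,0,0,0],[0,0,8,0,0,0]]';  python3 -m inch '[[0,0,0,0,0,0],[0,0,0,0,0,0],[0,0,0,0,0,0]]' 45; python3 -m inch '[[0,0,0,0,0,0],[0,0,0,0,0,0],[0,0,0,0,0,0],[0,0,0,0,0,0]]' 20 30;python3 -m inch '[[0,0,0,0,0,0],[0,0,0,0,0,0],[0,0,0,0,0,0],[0,0,0,0,0,0]]' 20 30
```

```text
time_s: 3.0
tcp_pos: [513.6, -45.2, 85.6]
orientation: [-180.0, 0.1, -2.2]
contact_force: [-0.6, 0.2, -0.1]
opening: 68.1
finger_force: 0.0
time_s: 3.3
tcp_pos: [514.8, -45.5, 87.6]
orientation: [180.0, -0.1, -2.2]
contact_force: [0.4, 0.1, 0.2]
opening: 38.6
finger_force: 0.0
time_s: 3.7
tcp_pos: [514.8, -45.6, 87.8]
orientation: [180.0, -0.1, -2.2]
contact_force: [-1.8, -0.7, 5.6]
opening: 27.5
finger_force: 30.8
time_s: 4.1
tcp_pos: [514.9, -45.6, 87.8]
orientation: [180.0, -0.1, -2.2]
contact_force: [-0.5, 0.7, 6.2]
opening: 28.1
finger_force: 30.8
```

```bash
python3 -m inch '[[0,-3,0,0,0,0],[0,-5,0,0,0,0],[0,-6,0,0,0,0],[0,-6,0,0,0,0],[0,-6,0,0,0,0]]'; python3 -m inch '[[0,-5,0,0,0,0],[0,-5,0,0,0,0],[0,-4,0,0,0,0],[0,-2,0,0,0,0],[0,0,0,0,0,0]]'; for i in 1 2; do python3 -m inch '[[0,-1,0,0,0,0],[0,-1,0,0,0,0],[0,-1,0,0,0,0]]'; done
```

```text
time_s: 4.6
tcp_pos: [515.8, -20.2, 87.8]
orientation: [179.9, -0.1, -2.2]
contact_force: [-1.3, -2.6, 6.0]
opening: 27.5
finger_force: 30.8
time_s: 5.1
tcp_pos: [516.5, -3.3, 87.8]
orientation: [180.0, -0.1, -2.2]
contact_force: [-1.1, 0.3, 6.2]
opening: 27.5
finger_force: 30.8
time_s: 5.4
tcp_pos: [516.6, -0.9, 87.8]
orientation: [180.0, -0.1, -2.2]
contact_force: [-0.7, -0.3, 5.3]
opening: 27.6
finger_force: 30.8
time_s: 5.7
tcp_pos: [516.7, 2.1, 87.8]
orientation: [180.0, -0.1, -2.2]
contact_force: [-1.8, -1.2, 5.4]
opening: 27.4
finger_force: 30.8
```

```bash
for i in 1 2 3 4 5; do python3 -m inch '[[0,-1,0,0,0,0],[0,-1,0,0,0,0]]' | grep -E "tcp|contact|time" | paste -sd' '; done
```

```text
time_s: 5.9 tcp_pos: [516.7, 4.1, 87.7] contact_force: [-1.8, -0.5, 5.5]
time_s: 6.1 tcp_pos: [516.8, 6.1, 87.8] contact_force: [0.3, -1.5, 5.6]
time_s: 6.3 tcp_pos: [516.9, 8.1, 87.8] contact_force: [-0.8, -0.1, 5.7]
time_s: 6.5 tcp_pos: [517.0, 10.1, 87.8] contact_force: [-1.2, -1.1, 6.6]
time_s: 6.7 tcp_pos: [517.1, 12.1, 87.8] contact_force: [-0.7, -0.5, 5.7]
```

```bash
for i in 1 2 3 4 5 6; do python3 -m inch '[[0,-1,0,0,0,0],[0,-1,0,0,0,0]]' | grep -E "tcp|contact|time" | paste -sd' '; done
```

```text
time_s: 6.9 tcp_pos: [517.2, 14.1, 87.8] contact_force: [-1.0, 0.2, 5.6]
time_s: 7.1 tcp_pos: [517.2, 16.2, 87.7] contact_force: [-0.6, -0.1, 5.3]
time_s: 7.3 tcp_pos: [517.4, 18.2, 87.8] contact_force: [-1.6, -1.3, 5.9]
time_s: 7.5 tcp_pos: [517.5, 21.0, 87.8] contact_force: [-0.9, 0.7, 5.3]
time_s: 7.7 tcp_pos: [517.5, 22.7, 87.8] contact_force: [-1.2, 1.9, 5.9]
time_s: 7.9 tcp_pos: [517.6, 25.9, 87.8] contact_force: [0.1, 5.7, 5.5]
```

The pull-in has begun: the y force is now positive and the TCP runs ahead of the command. I'll continue in small steps.

```bash
python3 -m inch '[[0,0,0,0,0,0],[0,0,0,0,0,0]]' | grep -E "tcp|contact|time" | paste -sd' '; for i in 1 2 3; do python3 -m inch '[[0,-0.5,0,0,0,0],[0,0,0,0,0,0]]' | grep -E "tcp|contact|time" | paste -sd' '; done
```

```text
time_s: 8.1 tcp_pos: [517.6, 26.4, 87.7] contact_force: [0.3, 5.4, 4.5]
time_s: 8.3 tcp_pos: [517.7, 26.4, 87.8] contact_force: [-1.5, 3.7, 6.1]
time_s: 8.5 tcp_pos: [517.7, 26.5, 87.8] contact_force: [0.1, 3.7, 6.2]
time_s: 8.7 tcp_pos: [517.7, 26.6, 87.8] contact_force: [-0.8, 2.4, 5.0]
```

```bash
for i in 1 2; do python3 -m inch '[[0,-0.5,0,0,0,0],[0,0,0,0,0,0],[0,0,0,0,0,0]]' | paste -sd' '; done; python3 - <<'E'
from h import *
import cv2
i=capture("side")[170:270,280:370,::-1]
cv2.imwrite("pics/c3.png",cv2.resize(i,None,fx=6,fy=6,interpolation=cv2.INTER_CUBIC))
E
```

```text
time_s: 9.0 tcp_pos: [517.7, 26.7, 87.8] orientation: [-180.0, -0.1, -2.2] contact_force: [-1.8, 1.1, 6.5] opening: 27.3 finger_force: 30.9
time_s: 9.3 tcp_pos: [517.7, 26.8, 87.8] orientation: [180.0, -0.1, -2.2] contact_force: [-1.4, 0.1, 6.5] opening: 27.6 finger_force: 30.9
```

View pics/c3.png

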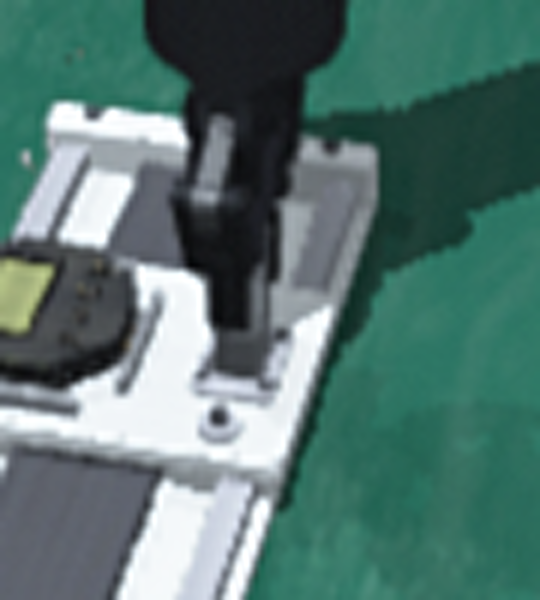

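The picture shows the fingers still on the post and the tail pin at (220,412) visibly sunk into its boss. The axial force is about 0, so the ball is home and the carriage is at rest.

```bash
python3 -c "
from cell import *
print(finish_job())"
```

```text
the job is handed in; nothing more can be done
None
```

I slid the carriage left until the ball dropped into its notch and handed the job in at about 9.4 s, with the fingers still holding the post at about 31 N, force along the rail near zero and the tail pin visibly sunk; the cup and hammer were not touched, and the hand-in returned no verdict.

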